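# Load the autosampler drawer and bolt it shut

## Robot

A 7-joint arm with a two-finger parallel gripper is mounted at the origin on the work surface. World frame = base frame: x ahead of the robot, y to its left, z up, the work surface at z = 0. Lengths are in m, angles in rad, forces in N, time in s.
With the tool pointing down it reaches from about 0.425 to 1.025 m from the base axis. Payload 9.4 kg.
Tool frame: the origin (TCP) lies at the very end of the fingers, on their centre line; the grasp point (between the pads) lies bot.grasp_offset behind it (bot.grasp_offset is the distance from the TCP to the grasp point, in m); z points along the fingers, x is the direction in which the jaws open and shut, and the axes are right-handed (so a half turn about z gives the same grasp; the last joint's range is limited). The gripper opens to 85 mm and grips with 20 to 120 N. Pads are 22 mm wide; open, the fingers measure 114 mm over their backs; the gripper's body (76 mm by 85 mm) begins 54 mm behind the grasp point. The pads swing forward as they close: fully open they stand 13 mm farther back than shut.
Start: joints at [-1.227, 0.599, -0.003, 1.599, 0.002, 0.943, -0.08], TCP at [0.296, 0.662, 0.231] pointing down, gripper open.
Joint ranges: [-2.57, 2.57], [-0.35, 1.97], [-1.29, 1.29], [0.11, 2.56], [-1.05, 4.19], [0.11, 1.86], [-2.63, 2.63]. Speed limits (rad/s): [2.22, 2.22, 3.01, 3.01, 3.14, 3.14, 3.14].

## Interface

Orientations are given as [roll, pitch, yaw] about the fixed x, y, z axes, in that order (R = Rz(yaw) Ry(pitch) Rx(roll)).
In Python, from plant import readout, viewer, sign_off, bot gives the robot as it stands.
- The arm moves only by the shell command python3 -m jog 'ROWS'. ROWS is JSON, a list of rows, each a list of 7 numbers: the closure, from -1 (fully open) to 1 (shut), then the shift along the world's x, y, z in mm, then the turn, a rotation vector about the world's x, y, z in rad. In form: [[fingers, tx, ty, tz, rx, ry, rz], ...]. A call has 1 to 20 rows; each row is the pose to reach, as a shift and turn from the pose commanded when the call began; what a row does not reach only later rows make up. A row lasts 1/10 s, in which the tool goes at most 50 mm and 8.59 degrees, less where a joint would pass 70% of its speed; a pose out of reach is approached as far as the arm can. A call with a gripper value outside its range is refused whole. The fingers move at their own pace and stop on an object; the grip force is fixed at half the most. Time passes only in rows, so rows that repeat a pose let the fingers close. It gives the time, the measured TCP pose, the force and the opening at its end, in the units of the state.
- readout.state(): the state, without advancing time (a new reading comes with each control period).
- viewer.grab_frame(name): name is "side" or "top"; returns the picture (400x640x3 uint8, red, green, blue); there is no depth.
- viewer.camera_info(name): a dict with "fx", "fy", "cx", "cy" (pixels), "rvec" (rotation vector, rad) and "tvec" (3), from world to camera coordinates, as OpenCV has them. Camera axes: x right, y down, z forward; pixel columns grow to the right and rows downward; lengths in m; the calibration is good to about 2 mm. A picture is of the moment at which its call begins. camera_info takes no time and is no camera call.
- sign_off(): hands the job in, once; it reports no verdict.
The state is a dict: "clock": time; "joints": joint angles; "joint_vel": joint speeds; "effort": joint torques, N m; "tcp_pos": TCP position; "tcp_rot": TCP orientation; "ft_force": force on the tool from outside, world axes, zero at the start; "torque": the same for the moment, N m; "finger_gap": opening from 0.0 (shut) to 1.0 (fully open).
Only numpy, scipy, OpenCV 4.12 (cv2) and the standard library are available. Lean on these libraries where they do the work, as an engineer would, in place of code of your own. Each camera call takes 0.05 s, during which the arm holds its last target.

## Task

Load the blue-capped vial rack into the autosampler: set it down gently, upright and lengthways, in the nest of the open sample drawer, then push the drawer fully home against its ejector spring and, while holding it in, slide its yellow-tabbed bolt fully across into the staple so that the drawer stays shut when you let go. The bolt may have been left sticking out; draw it back before you push. Leave the red-capped rack, the jar, the bottle and the cardboard box standing where they are.

Things in the scene. Friction and masses are not known exactly. Their poses are not given: they have to be found in the camera images.
- autosampler: Fixed bench instrument, 340 mm wide (y), 360 deep (x); yaw varies. Origin on the bench below the middle of its front face. x points into it (the way the drawer is pushed), y along its front (the way the bolt is thrown), z up. Lower front (plinth) grey, 122 mm high; black upper body 225 high, set back 70. Drawer bay: opening 134 wide, 5 to 115 high, centred on y = 0.
- drawer (a joint): Black sample drawer on the autosampler's x. m it stands out: 0 = home (front flush with the grey plinth), 0.19 = full out; starts 0.15 to 0.185 out. Friction 1.5 N; over the last 35 mm an ejector spring pushes it out, 4 N rising to 12.5 N at home, so unbolted it springs back 35 mm when let go. Resting on the bolt it sits up to 4 mm out.
- nest (a point): On the drawer: middle of the nest floor, where the middle of the rack's underside belongs; 20 mm above the bench, 88 behind the drawer's outer front face. Axes as the autosampler's. The nest is 116 mm (x) by 58 (y) inside four L-shaped corner lips 7 high, 4 thick, legs 18 long; its long sides are open between them. The tray is 110 wide without sides.
- drawer_front (a point): On the drawer: middle of the top edge of its outer front face, 112 mm above the bench. The front is a black block 25 mm thick (x), 128 wide (y), 6 to 112 mm above the bench. Axes as the autosampler's.
- bolt (a joint): Flat steel slide bolt across the drawer's front face, moved by its yellow tab along the autosampler's y. m: 0 = fully drawn back, 0.030 = fully thrown to +y; starts anywhere between, stays where left (2 N friction). Above 0.012 its nose strikes the outside of the staple as the drawer is pushed in; it enters the staple only with the drawer within 3 mm of home.
- bolt_tab (a point): On the bolt: grip point on the yellow tab, 96 mm above the bench, 29 in front of the drawer's face. The tab is 16 mm wide (y), stands out 10 to 44 mm from the drawer's face (bolt bar behind it), 76 to 108 mm above the bench; free on both sides and above. Axes as the autosampler's.
- staple (a point): Fixed steel staple that catches the bolt, on the plinth's front beside the drawer at the autosampler's y = +82 mm: 16 wide (y), 67 to 97 mm above the bench, standing 17 mm out. The point is the middle of its opening.
- rack_blue: White vial rack with ten blue-capped amber vials fixed in it (2 rows of 5): 104 mm long (x), 48 wide (y), rack 38 high, caps up to 53. About 0.16 kg. Origin at the middle of its underside. Either way round will do.
- rack_red: The same rack with ten red-capped clear vials, 104 x 48 x 53 mm, loose; stays. Origin at the middle of its underside. The two racks may have changed places.
- jar: Loose amber glass jar with white lid, 60 mm across, 70 high; stays. Origin at the middle of its underside.
- bottle: Loose clear solvent bottle with white cap, 66 mm across, 118 high; stays. Origin at the middle of its underside.
- vial_box: Loose cardboard box, 75 (x) x 55 (y) x 50 mm high; stays. Origin at the middle of its underside.
Mind the look-alikes: they are no part of the job. What is shaped like the rack_blue but green or turquoise is not meant.

How it is judged:
On the way, in this order (a step that is already met when the one before it is completed fails the run):
1. the blue-capped rack sits flat in the drawer's nest, let go (x of rack_blue in the frame of nest between -0.008 and 0.008 m and y of rack_blue in the frame of nest between -0.008 and 0.008 m and z of rack_blue in the frame of nest between -0.0035 and 0.0035 m and angle between the x axis of rack_blue and the x axis of nest, either way round below 0.15 rad and angle between rack_blue's own z axis and vertical below 0.06 rad and contact force between the fingers and rack_blue below 0.3 N), for 0.2 s.
2. the drawer is pushed home against its spring (value of joint drawer below 0.006 m), for 0.1 s.
At the end, for the whole second after the job is handed in: Drawer within 8 mm of home, held by the bolt (thrown 22 mm or more); blue rack at rest in the nest: 8 mm of its middle, 3.5 mm of its floor, 0.15 rad lengthways, tilt under 0.06 rad; the other rack, jar, bottle and box upright within 30 mm of their places (x of rack_blue in the frame of nest between -0.008 and 0.008 m and y of rack_blue in the frame of nest between -0.008 and 0.008 m and z of rack_blue in the frame of nest between -0.0035 and 0.0035 m and angle between the x axis of rack_blue and the x axis of nest, either way round below 0.15 rad and angle between rack_blue's own z axis and vertical below 0.06 rad and value of joint drawer below 0.008 m and value of joint bolt above 0.022 m and linear speed of rack_blue below 0.03 m/s and distance of each of rack_red, jar, bottle, vial_box from where it was at the start of the episode below 0.03 m and angle between each of rack_red, jar, bottle, vial_box's own z axis and vertical below 0.2 rad); the robot touches nothing.
It fails at once if the red-capped rack, jar, bottle or box is knocked over or shifted by more than 30 mm (distance of any of rack_red, jar, bottle, vial_box from where it was at the start of the episode above 0.03 m or angle between any of rack_red, jar, bottle, vial_box's own z axis and vertical above 0.4 rad).
It fails at once if the blue-capped rack is tipped more than 0.6 rad (angle between rack_blue's own z axis and vertical above 0.6 rad).
It fails at once if the blue-capped rack is dropped (falls free at over 0.45 m/s) (contact force between the fingers and rack_blue below 0.1 N and linear speed of rack_blue above 0.45 m/s and height (world z) of rack_blue above 0.026 m).
It also fails if it takes over 59 s, if anything falls off the work surface, if the arm or the gripper's body presses on something with over 40 N, if the wrist force passes 120 N, or if a joint passes its speed limit or range.

## Working session

There is one attempt and no reset: what is moved stays moved. The work goes in short steps, Python scripts to look and compute and a shell command to move; the robot and the scene stay as the last step left them, time stands still between calls to the robot, and variables do not carry over. Pictures are saved under pics/ and viewed, and the job is handed in when it is done.

```bash
ls; mkdir -p pics; python3 - <<'E'
from plant import readout, viewer, bot
import cv2
s=readout.state(); print(s); print(bot.grasp_offset)
for n in("side","top"):
    cv2.imwrite(f"pics/{n}0.png",viewer.grab_frame(n)[:,:,::-1]); print(n,viewer.camera_info(n))
E
```

```text
pics
{'clock': 0.0, 'joints': array([-1.22668978,  0.60012886, -0.00252898,  1.60016965,  0.00182666,
        0.94291071, -0.07977979]), 'joint_vel': array([ 0.00038942, -0.00084344,  0.00170306, -0.00049719, -0.00062885,
       -0.00174688,  0.00200765]), 'effort': array([ 1.81792588e-03, -7.76478481e+01,  1.56571236e+00, -2.57984036e+01,
        1.23535728e-02,  9.36132506e-03,  8.36315763e-06]), 'tcp_pos': array([0.29598841, 0.66128196, 0.23040028]), 'tcp_rot': array([3.14141586e+00, 1.60533939e-03, 1.15007232e+00]), 'ft_force': array([ 0.99263282, -0.48668639,  0.64028236]), 'torque': array([0.01938156, 0.04062838, 0.00544467]), 'finger_gap': 1.0018241278738267}
0.0187
side {'fx': 470.9926759166344, 'fy': 470.9926759166344, 'cx': 318.6469847351055, 'cy': 200.9794862934114, 'rvec': array([ 2.3765204 , -0.58426894,  0.22596152]), 'tvec': array([-0.48518331,  0.27258822,  1.12498695])}
top {'fx': 491.6650384944412, 'fy': 491.6650384944412, 'cx': 314.88620217808153, 'cy': 187.1539097762452, 'rvec': array([ 2.13494412, -2.16491484,  0.1071999 ]), 'tvec': array([0.07920336, 0.58149665, 1.17539539])}
```

View pics/side0.png

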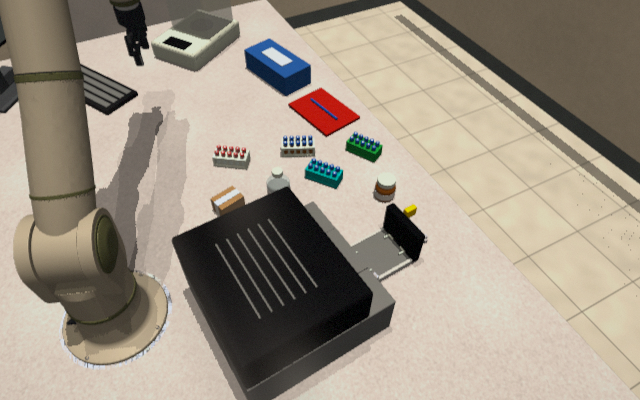

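View pics/top0.png

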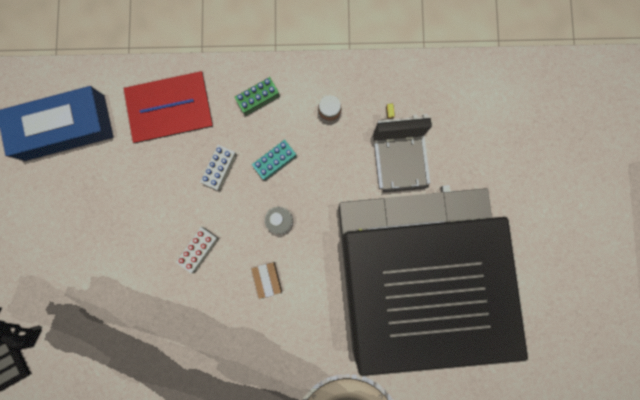

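Candidates: the white rack with blue caps at top (219,167), the green one at (257,96), the turquoise one at (274,160), and the white rack with red caps at (198,250). The one at (219,167) fits, since it is a white rack with blue caps. I'll confirm it in enlarged crops.

```bash
cat > h.py <<'E'
import numpy as np, cv2
from plant import viewer
def cam(n):
    c=viewer.camera_info(n); K=np.array([[c['fx'],0,c['cx']],[0,c['fy'],c['cy']],[0,0,1]]); return K,c['rvec'],c['tvec']
def toz(n,uv,z):
    K,r,t=cam(n); R=cv2.Rodrigues(r)[0]; C=-R.T@t
    out=[]
    for u,v in np.atleast_2d(uv):
        d=R.T@np.linalg.inv(K)@[u,v,1]; out.append((C+d*(z-C[2])/d[2]))
    return np.array(out)
def proj(n,P):
    K,r,t=cam(n); return cv2.projectPoints(np.atleast_2d(np.float64(P)),r,t,K,None)[0][:,0]
def crop(img,x0,y0,w,h,s,name):
    c=cv2.resize(img[y0:y0+h,x0:x0+w],None,fx=s,fy=s,interpolation=cv2.INTER_CUBIC); cv2.imwrite(name,c)
E
python3 - <<'E'
from h import *
i=cv2.imread('pics/top0.png'); crop(i,170,120,130,100,6,'pics/c1.png'); crop(i,350,90,110,130,4.6,'pics/c2.png')
i=cv2.imread('pics/side0.png'); crop(i,330,170,120,120,5,'pics/c3.png')
crop(i,200,120,190,90,4.2,'pics/c4.png')
E
```

```text
(no output)
```

View pics/c1.png

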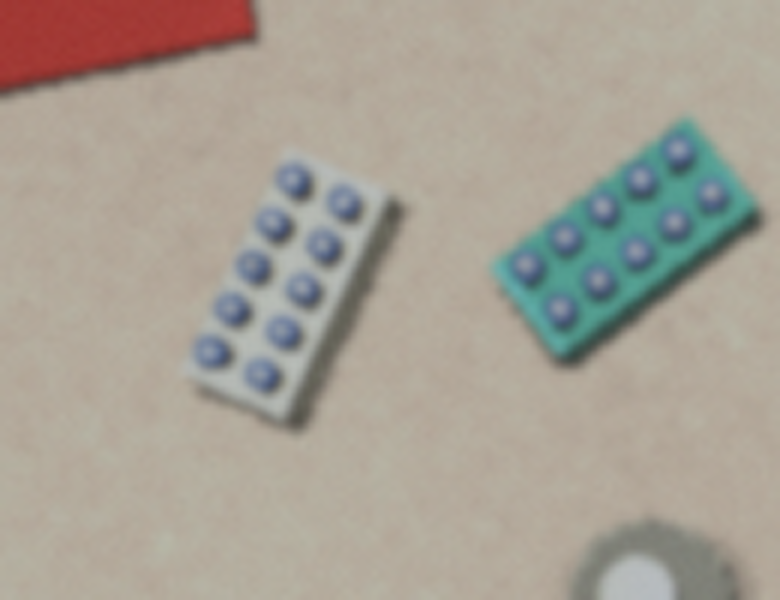

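View pics/c2.png

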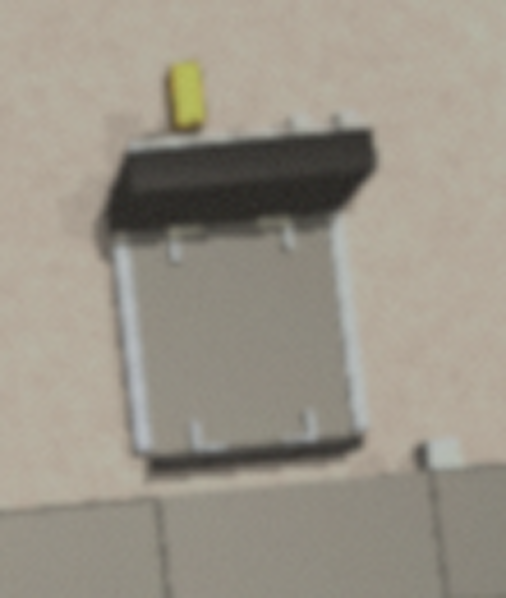

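View pics/c3.png

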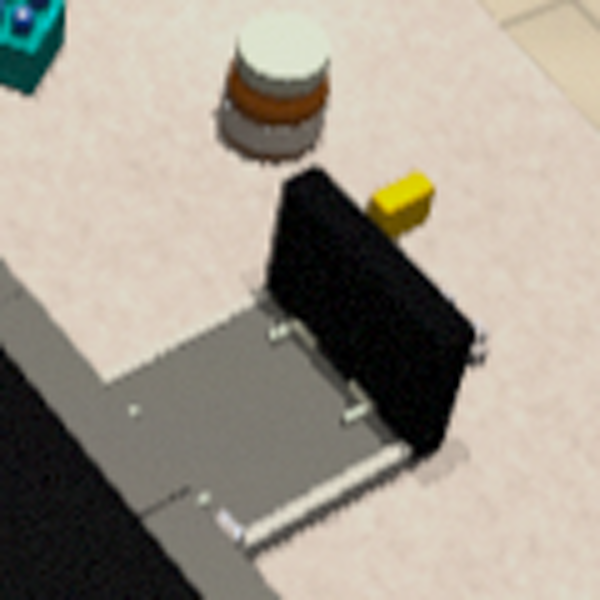

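View pics/c4.png

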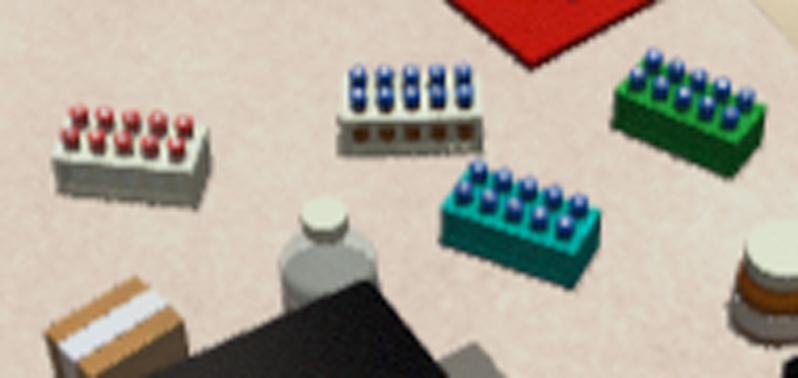

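The crops confirm it. The white rack with blue caps and amber vials is at top (219,167). The turquoise rack at (274,160) and the green one are look-alikes. Next I'll measure positions.

```bash
python3 - <<'E'
from h import *
np.set_printoptions(precision=4,suppress=True)
def c1(x,y): return (170+x/6,120+y/6)
def c2(x,y): return (350+x/4.6,90+y/4.6)
caps=[(294,179),(273,222),(253,266),(232,308),(212,352),(344,202),(325,246),(303,290),(284,333),(263,375)]
P=toz('top',[c1(*p) for p in caps],.053); print('caps',P.mean(0)); a=P[0:5];b=P[5:]
print('dir', np.arctan2(*( (a[0]-a[4]+b[0]-b[4])[[1,0]])), np.linalg.norm(a[0]-a[4]))
T=toz('top',[c1(*p) for p in [(288,150),(398,196),(290,425),(190,372)]],.038);print('top corners',T,T.mean(0))
lips=toz('top',[c2(*p) for p in [(175,228),(290,218),(197,447),(312,437)]],.027);print('lips',lips,lips.mean(0))
fr=toz('top',[c2(*p) for p in [(128,148),(372,130)]],.112);print('front top edge',fr,np.linalg.norm(fr[0]-fr[1]))
tab=toz('top',[c2(*p) for p in [(168,66),(200,60),(207,122),(176,130)]],.108);print('tab',tab,tab.mean(0))
st=toz('top',[c2(*p) for p in [(418,442),(456,438)]],.097);print('staple',st)
pl=toz('top',[c2(*p) for p in [(0,513),(500,462)]],.122);print('plinth front top',pl)
tr=toz('top',[c2(*p) for p in [(112,240),(340,225),(140,452),(366,432)]],.02);print('tray',tr)
oth=toz('top',[(330,103)],.07);print('jar',oth, toz('top',[(274,217)],.118), toz('top',[(274,160)],.053))
E
```

```text
caps [0.6359 0.3115 0.053 ]
dir -0.43056848570291234 0.07829772792916696
top corners [[0.6919 0.3114 0.038 ]
 [0.6717 0.2654 0.038 ]
 [0.5768 0.3094 0.038 ]
 [0.5994 0.351  0.038 ]] [0.6349 0.3093 0.038 ]
lips [[ 0.7007 -0.1133  0.027 ]
 [ 0.7052 -0.1758  0.027 ]
 [ 0.5806 -0.1215  0.027 ]
 [ 0.5851 -0.1832  0.027 ]] [ 0.6429 -0.1485  0.027 ]
front top edge [[ 0.7241 -0.0795  0.112 ]
 [ 0.7312 -0.2033  0.112 ]] 0.12396921571670304
tab [[ 0.7677 -0.1016  0.108 ]
 [ 0.7706 -0.118   0.108 ]
 [ 0.738  -0.1205  0.108 ]
 [ 0.7341 -0.1046  0.108 ]] [ 0.7526 -0.1112  0.108 ]
staple [[ 0.5732 -0.2232  0.097 ]
 [ 0.5749 -0.2424  0.097 ]]
plinth front top [[ 0.538  -0.0101  0.122 ]
 [ 0.5597 -0.2571  0.122 ]]
tray [[ 0.6962 -0.0797  0.02  ]
 [ 0.7024 -0.2042  0.02  ]
 [ 0.5792 -0.0917  0.02  ]
 [ 0.5882 -0.2137  0.02  ]]
jar [[0.7848 0.0309 0.07  ]] [[0.5054 0.1637 0.118 ]] [[0.6489 0.17   0.053 ]]
```

```bash
cat > fit.py <<'E'
from h import *
from scipy.optimize import least_squares
np.set_printoptions(precision=4,suppress=True)
def c2(x,y): return (350+x/4.6,90+y/4.6)
def c3(x,y): return (330+x/5,170+y/5)
def world(p,q):
    yaw,ox,oy=p[:3]; c,s=np.cos(yaw),np.sin(yaw); q=np.asarray(q)
    return np.array([ox+c*q[0]-s*q[1],oy+s*q[0]+c*q[1],q[2]])
def obs(p):
    d,b=p[3:5]; n=-d+.088
    return [('top',c2(175,228),(n-.06,-.031,.027)),('top',c2(290,218),(n-.06,.031,.027)),
    ('top',c2(197,447),(n+.06,-.031,.027)),('top',c2(312,437),(n+.06,.031,.027)),
    ('top',c2(128,148),(-d,-.064,.112)),('top',c2(372,130),(-d,.064,.112)),
    ('top',c2(187,63),(-d-.044,b,.108)),
    ('top',c2(437,440),(-.017,.082,.097)),
    ('top',(340,202),(0,-.17,.122)),('top',(489,189),(0,.17,.122)),
    ('side',c3(474,330),(-d,.064,.112)),('side',c3(318,168),(-d,-.064,.112)),('side',c3(284,183),(-d+.025,-.064,.112)),
    ('side',c3(432,182),(-d-.044,b,.108))]
def res(p):
    return np.concatenate([proj(c,world(p,q))[0]-uv for c,uv,q in obs(p)])
if __name__=='__main__':
    r=least_squares(res,[np.pi+.075,.55,-.155,.17,-.03],loss='soft_l1')
    p=r.x; print(p); print(res(p).reshape(-1,2)); np.save('p.npy',p)
    d=p[3]; print('nest',world(p,(-d+.088,0,.02)),'front',world(p,(-d,0,.112)),'tab',world(p,(-d-.029,p[4],.096)))
    i=cv2.imread('pics/top0.png'); j=cv2.imread('pics/side0.png')
    for n,im in(('top',i),('side',j)):
        n0=-d+.088
        for q in [(n0+a*.058,b*.029,.027) for a in(-1,1) for b in(-1,1)]+[(n0,0,.02)]+[(-d+x,y*.064,.112) for x in(0,.025) for y in(-1,1)]+[(-d-x,p[4]+y*.008,.108) for x in(.01,.044) for y in(-1,1)]+[(0,-.17,.122),(0,.17,.122),(0,-.067,.115),(0,.067,.115)]:
            u,v=proj(n,world(p,q))[0]; cv2.circle(im,(round(u*16),round(v*16)),8,(0,0,255),-1,cv2.LINE_AA,4)
    crop(i,330,90,170,130,4.6,'pics/f_top.png'); crop(j,330,170,120,120,5,'pics/f_side.png')
E
python3 fit.py
```

```text
[ 3.2111  0.5502 -0.1554  0.1792 -0.0261]
[[ 0.2894  0.7217]
 [ 0.0365  0.7873]
 [ 0.3642  0.5694]
 [ 0.4095  0.6367]
 [-0.1566 -0.1816]
 [ 1.4981 -0.9523]
 [ 1.0788 -0.8292]
 [ 1.4473  0.5106]
 [-0.6617 -0.4848]
 [-0.2313 -0.0227]
 [ 0.9509 -1.0673]
 [-0.0964 -2.7523]
 [-1.039  -1.897 ]
 [-0.5167 -1.761 ]]
nest [ 0.6412 -0.1491  0.02  ] front [ 0.729 -0.143  0.112] tab [ 0.7561 -0.115   0.096 ]
```

```bash
sleep 0
```

```text
(no output)
```

View pics/f_top.png

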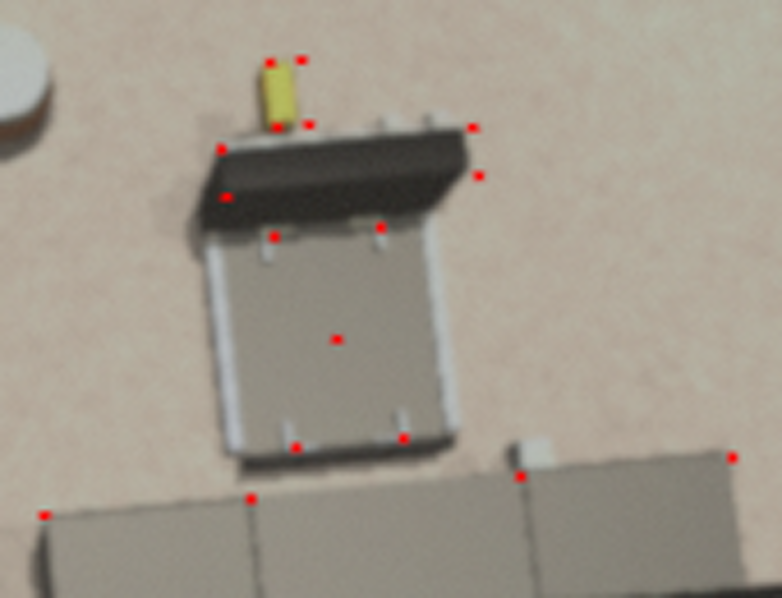

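View pics/f_side.png

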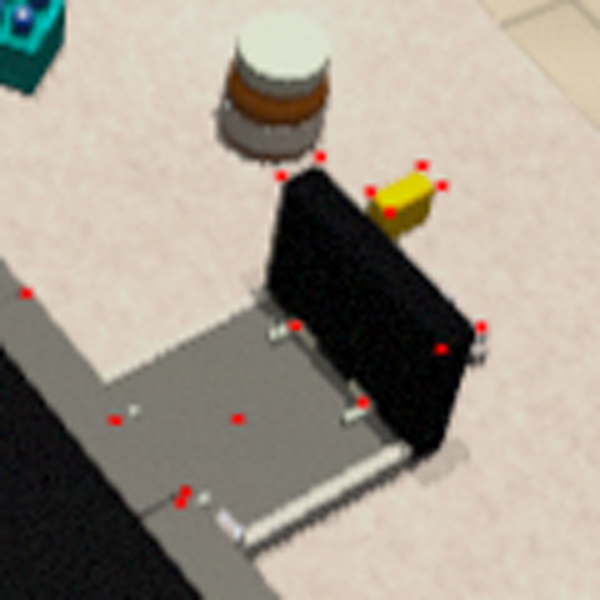

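```bash
python3 -m jog '[[-1,170,-175,-40,0,0,0],[-1,170,-175,-40,0,0,0],[-1,170,-175,-40,0,0,0],[-1,170,-175,-40,0,0,0],[-1,170,-175,-40,0,0,0],[-1,340,-351,-80,0,0,0],[-1,340,-351,-80,0,0,0],[-1,340,-351,-80,0,0,0],[-1,340,-351,-80,0,0,0],[-1,340,-351,-80,0,0,0],[-1,340,-351,-80,0,0,0],[-1,340,-351,-80,0,0,0]]'
python3 - <<'E'
from h import *
from plant import readout
s=readout.state(); t=s['tcp_pos'];print(t,s['tcp_rot'])
for n in('top','side'):
    f=np.ascontiguousarray(viewer.grab_frame(n)[:,:,::-1])
    cv2.imwrite(f'pics/{n}1.png',f)
    for q in [t,t+[0,0,.08]]:
        u,v=proj(n,q)[0]; print(n,u,v); cv2.circle(f,(round(u*16),round(v*16)),16,(0,255,0),-1,4,4)
    u,v=proj(n,t)[0]; crop(f,int(max(0,u-60)),int(max(0,v-60)),120,110,5,f'pics/{n}1c.png')
E
```

```text
clock: 1.3
tcp_pos: [0.6368, 0.3089, 0.1504]
tcp_rot: [-3.141, 0.001, 1.147]
ft_force: [-0.6, 1.2, -0.2]
finger_gap: 0.996
[0.63676902 0.30885155 0.15039597] [-3.14098573e+00  1.27662836e-03  1.14678152e+00]
top 208.07159616492692 158.78991751743575
top 199.02108189376884 152.03316771277528
side 296.62876155211535 113.69484089772796
side 295.8333622994614 91.17297597335492
```

View pics/top1c.png

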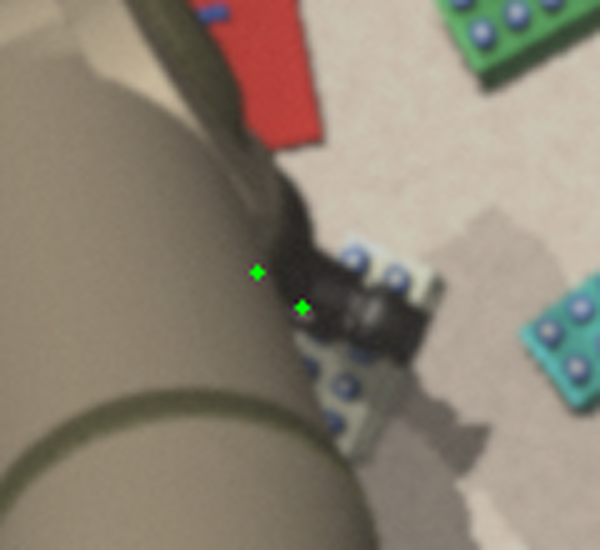

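View pics/side1c.png

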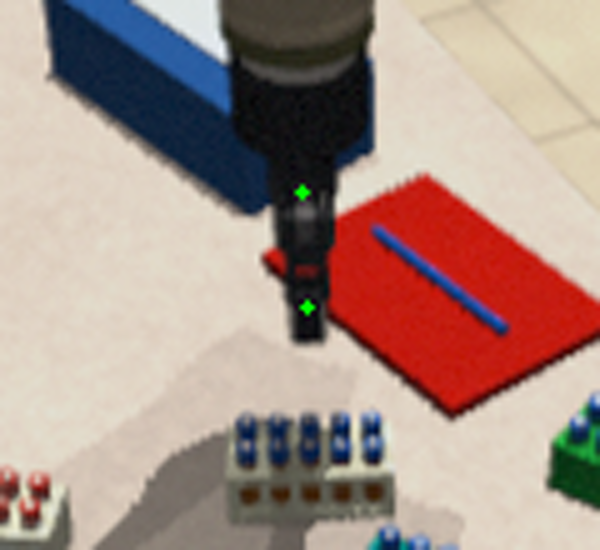

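The gripper is centred above the blue rack in both views, so I'll descend and grip.

```bash
python3 -m jog '[[-1,0,0,-50,0,0,0],[-1,0,0,-95,0,0,0],[-1,0,0,-120,0,0,0],[-1,0,0,-140,0,0,0],[-1,0,0,-140,0,0,0],[1,0,0,-140,0,0,0],[1,0,0,-140,0,0,0],[1,0,0,-140,0,0,0],[1,0,0,-140,0,0,0],[1,0,0,-140,0,0,0],[1,0,0,-140,0,0,0],[1,0,0,-140,0,0,0]]'
```

```text
clock: 2.6
tcp_pos: [0.637, 0.3117, 0.0134]
tcp_rot: [3.14, -0.003, 1.15]
ft_force: [-1.1, 0.5, 7.7]
finger_gap: 0.551
```

```bash
python3 -m jog '[[1,0,0,20,0,0,0],[1,0,0,50,0,0,0],[1,0,0,90,0,0,0],[1,0,0,90,0,0,0],[1,0,0,90,0,0,0]]'
python3 - <<'E'
from h import *
for n in('side',):
    f=np.ascontiguousarray(viewer.grab_frame(n)[:,:,::-1]); cv2.imwrite(f'pics/{n}2.png',f)
    crop(f,230,60,130,110,5.4,f'pics/{n}2c.png')
E
```

```text
clock: 3.1
tcp_pos: [0.6367, 0.311, 0.1029]
tcp_rot: [3.14, -0.002, 1.15]
ft_force: [0.0, 0.1, -2.2]
finger_gap: 0.551
```

View pics/side2c.png

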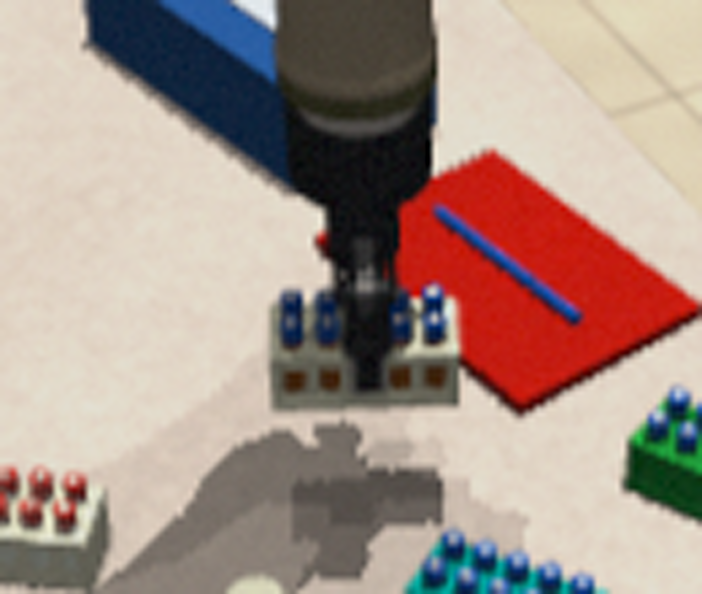

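```bash
python3 -m jog '[[1,0,-20,40,0,0,0],[1,0,-60,44,0,0,0.05],[1,0,-100,44,0,0,0.12],[1,2,-140,44,0,0,0.19],[1,3,-180,44,0,0,0.26],[1,4,-220,44,0,0,0.33],[1,5,-260,44,0,0,0.4],[1,6,-300,44,0,0,0.45],[1,6,-340,44,0,0,0.49],[1,6,-380,44,0,0,0.49],[1,6,-415,44,0,0,0.49],[1,6,-440,44,0,0,0.49],[1,6,-460,44,0,0,0.49],[1,6,-460,44,0,0,0.49],[1,6,-460,44,0,0,0.49],[1,6,-460,44,0,0,0.49]]'
python3 - <<'E'
from h import *
for n in('side','top'):
    f=np.ascontiguousarray(viewer.grab_frame(n)[:,:,::-1]); cv2.imwrite(f'pics/{n}3.png',f)
i=cv2.imread('pics/side3.png');crop(i,320,130,130,140,4.2,'pics/side3c.png')
i=cv2.imread('pics/top3.png');crop(i,330,80,130,130,4.5,'pics/top3c.png')
E
```

```text
clock: 4.75
tcp_pos: [0.6419, -0.1477, 0.1445]
tcp_rot: [-3.141, -0.001, 1.641]
ft_force: [0.3, 1.0, -1.2]
finger_gap: 0.552
```

View pics/side3c.png

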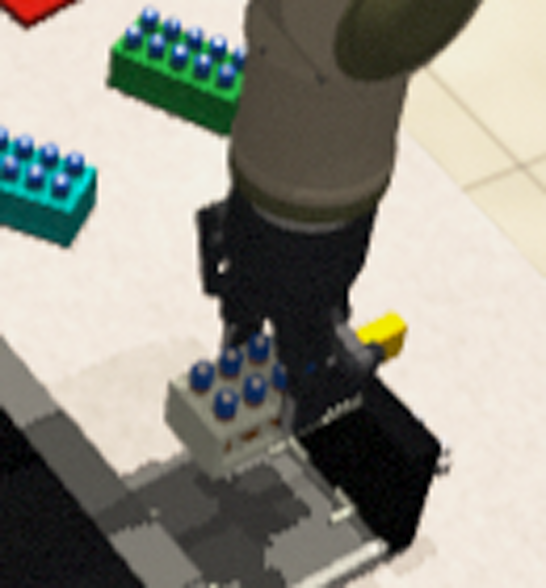

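View pics/top3c.png

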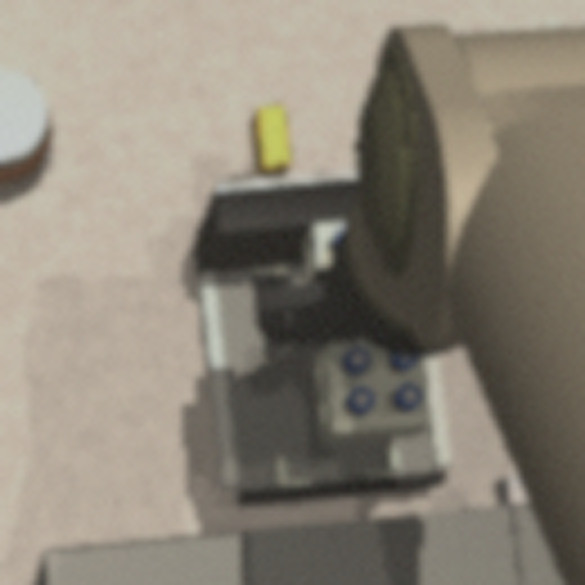

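```bash
python3 - <<'E'
from h import *
np.set_printoptions(precision=4,suppress=True)
P=toz('top',[(330+x/4.5,80+y/4.5) for x,y in [(358,359),(405,358),(361,400),(408,396)]],.184)
print(P); m=P.mean(0); a=np.pi+.07; print('rack ctr',m-np.array([np.cos(a),np.sin(a),0])*.0294)
E
```

```text
[[ 0.6212 -0.1376  0.184 ]
 [ 0.6213 -0.1601  0.184 ]
 [ 0.6013 -0.1383  0.184 ]
 [ 0.6028 -0.1608  0.184 ]]
rack ctr [ 0.641  -0.1471  0.184 ]
```

```bash
python3 -m jog '[[1,0,-1,-30,0,0,0],[1,0,-1,-60,0,0,0],[1,0,-1,-80,0,0,0],[1,0,-1,-95,0,0,0],[1,0,-1,-100,0,0,0],[1,0,-1,-103,0,0,0],[1,0,-1,-103,0,0,0]]'
python3 - <<'E'
from h import *
for n in('side','top'):
    f=np.ascontiguousarray(viewer.grab_frame(n)[:,:,::-1]); cv2.imwrite(f'pics/{n}4.png',f)
i=cv2.imread('pics/side4.png');j=cv2.imread('pics/top4.png')
crop(np.hstack([i[170:280,330:430],j[90:200,360:460]]),0,0,200,110,4,'pics/m4.png')
E
```

```text
clock: 5.55
tcp_pos: [0.6426, -0.1501, 0.0427]
tcp_rot: [3.141, 0.0, 1.64]
ft_force: [0.1, -0.4, -2.1]
finger_gap: 0.548
```

View pics/m4.png

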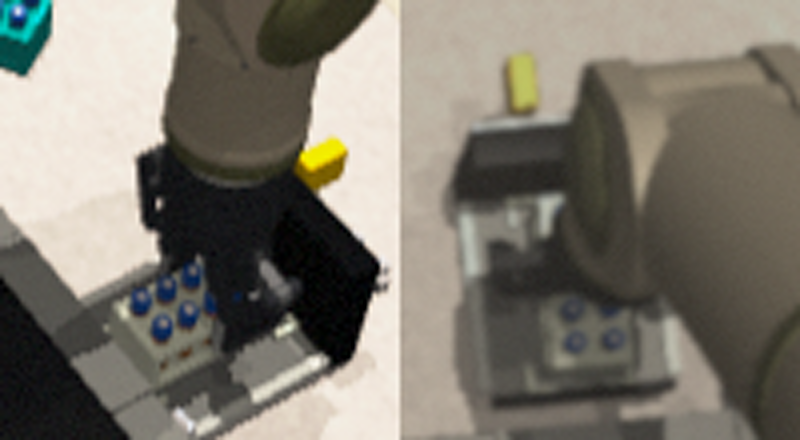

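```bash
python3 -m jog '[[1,0,0,-3,0,0,0],[1,0,0,-5,0,0,0],[1,0,0,-7,0,0,0],[1,0,0,-7,0,0,0]]'
python3 - <<'E'
from h import *
P=toz('top',[(360+(x-400)/4,90+y/4) for x,y in [(573,308),(610,308),(575,342),(613,338)]],.082)
m=P.mean(0); a=np.pi+.07; print('rack ctr',m-np.array([np.cos(a),np.sin(a),0])*.0294)
E
```

```text
clock: 6.05
tcp_pos: [0.642, -0.1503, 0.035]
tcp_rot: [-3.141, -0.0, 1.64]
ft_force: [0.2, 0.4, -1.9]
finger_gap: 0.549
rack ctr [ 0.64146272 -0.14923138  0.082     ]
```

```bash
python3 -m jog '[[1,0,0,-1,0,0,0],[1,0,0,-2,0,0,0],[1,0,0,-2,0,0,0]]'
```

```text
clock: 6.35
tcp_pos: [0.6422, -0.1503, 0.0334]
tcp_rot: [3.141, 0.0, 1.64]
ft_force: [0.7, -0.1, -1.2]
finger_gap: 0.551
```

```bash
python3 -m jog '[[1,0,0,-1,0,0,0],[1,0,0,-2,0,0,0],[1,0,0,-2,0,0,0]]'
```

```text
clock: 6.65
tcp_pos: [0.644, -0.1501, 0.0332]
tcp_rot: [3.138, 0.001, 1.64]
ft_force: [-0.7, 0.3, 13.2]
finger_gap: 0.551
```

Contact came at the expected floor height (TCP 0.0334 = 0.0134 + 0.020). I'll release and rise.

```bash
python3 -m jog '[[1,0,0,2,0,0,0],[-1,0,0,2,0,0,0],[-1,0,0,2,0,0,0],[-1,0,0,2,0,0,0],[-1,0,0,2,0,0,0],[-1,0,0,2,0,0,0],[-1,0,0,30,0,0,0],[-1,0,0,75,0,0,0],[-1,0,0,125,0,0,0],[-1,0,0,170,0,0,0],[-1,0,40,190,0,0,0],[-1,0,90,190,0,0,0],[-1,0,140,190,0,0,0],[-1,0,140,190,0,0,0]]'
python3 - <<'E'
from h import *
for n in('side','top'):
    f=np.ascontiguousarray(viewer.grab_frame(n)[:,:,::-1]); cv2.imwrite(f'pics/{n}5.png',f)
i=cv2.imread('pics/side5.png');j=cv2.imread('pics/top5.png')
crop(np.hstack([i[170:280,330:430],j[90:200,360:460]]),0,0,200,110,4,'pics/m5.png')
E
```

```text
clock: 8.05
tcp_pos: [0.642, -0.0007, 0.222]
tcp_rot: [3.14, -0.005, 1.65]
ft_force: [1.2, -0.3, -0.4]
finger_gap: 0.999
```

View pics/m5.png

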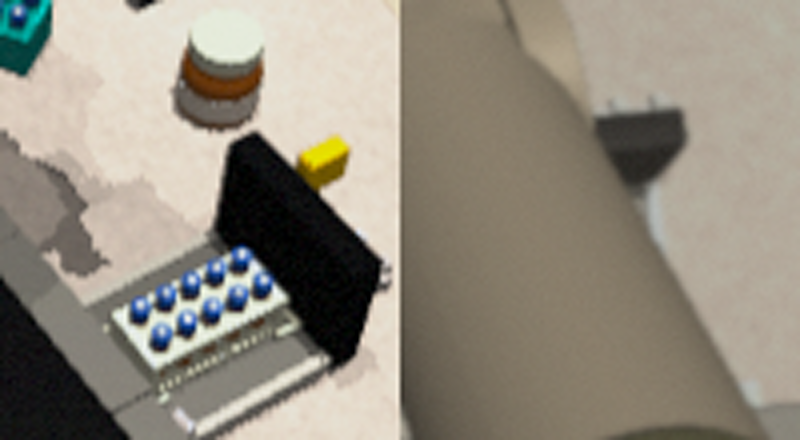

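```bash
python3 - <<'E'
from h import *
i=cv2.imread('pics/side5.png');crop(i,380,195,60,60,10,'pics/t5.png')
i=cv2.imread('pics/top0.png');crop(i,365,95,80,60,8,'pics/t0.png')
E
```

```text
(no output)
```

View pics/t5.png

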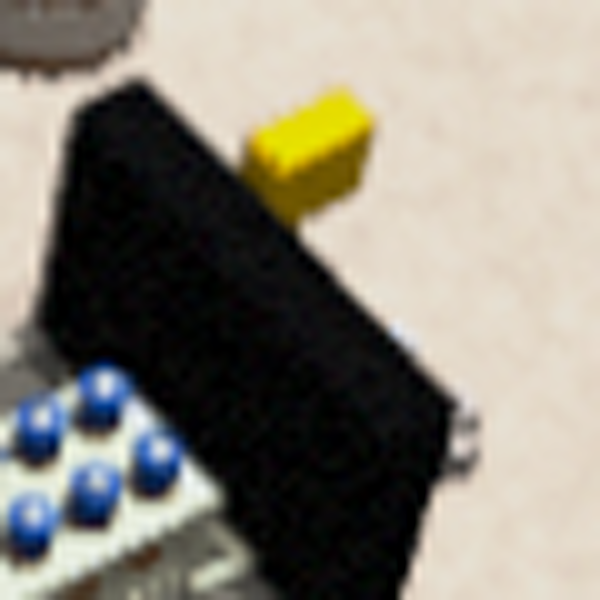

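View pics/t0.png

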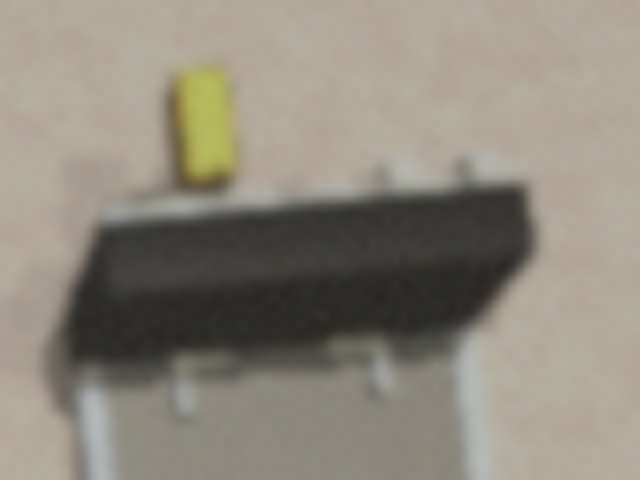

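```bash
python3 - <<'E'
from h import *
np.set_printoptions(precision=4,suppress=True)
print(toz('side',[(410.9,208.3)],.108),toz('top',[(390.75,110.6)],.108))
# block top centre edges: side and top
print(toz('side',[(380+x/10,195+y/10) for x,y in [(145,80),(455,400),(78,112)]],.112))
print(toz('top',[(365+x/8,95+y/8) for x,y in [(103,222),(525,190)]],.112))
# racks in nest, side caps
E
```

```text
[[ 0.7525 -0.1181  0.108 ]] [[ 0.7524 -0.111   0.108 ]]
[[ 0.7227 -0.0864  0.112 ]
 [ 0.7328 -0.2067  0.112 ]
 [ 0.7015 -0.0875  0.112 ]]
[[ 0.7227 -0.0796  0.112 ]
 [ 0.73   -0.2027  0.112 ]]
```

```bash
python3 -m jog '[[-1,40,-35,0,0,0,0],[-1,75,-70,0,0,0,0],[-1,113,-105,-20,0,0,0],[-1,113,-105,-50,0,0,0],[-1,113,-105,-60,0,0,0],[-1,113,-105,-60,0,0,0],[-1,113,-105,-60,0,0,0]]'
python3 - <<'E'
from h import *
for n in('side','top'):
    f=np.ascontiguousarray(viewer.grab_frame(n)[:,:,::-1]); cv2.imwrite(f'pics/{n}6.png',f)
i=cv2.imread('pics/side6.png');j=cv2.imread('pics/top6.png')
crop(np.hstack([i[130:260,340:460],j[60:190,340:460]]),0,0,240,130,3.3,'pics/m6.png')
E
```

```text
clock: 8.85
tcp_pos: [0.7549, -0.1145, 0.1622]
tcp_rot: [3.141, -0.0, 1.641]
ft_force: [0.5, 1.2, 0.8]
finger_gap: 1.001
```

View pics/m6.png

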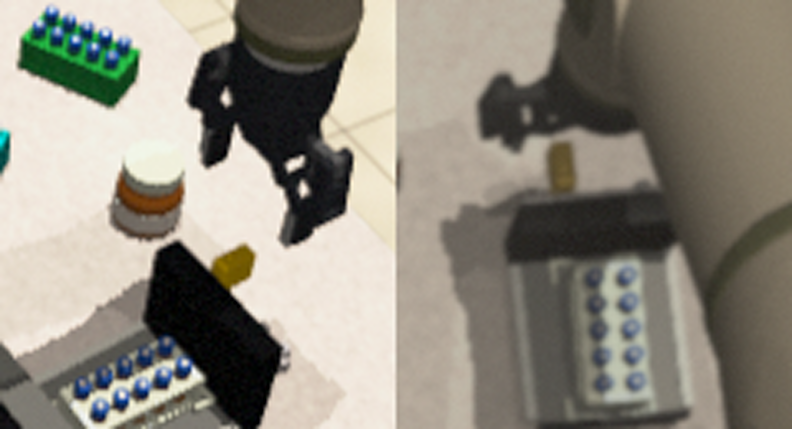

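```bash
python3 -m jog '[[-1,0,0,-35,0,0,0],[-1,0,0,-65,0,0,0],[-1,0,0,-83,0,0,0],[-1,0,0,-83,0,0,0],[-1,0,0,-83,0,0,0]]'
python3 - <<'E'
from h import *
for n in('side','top'):
    f=np.ascontiguousarray(viewer.grab_frame(n)[:,:,::-1]); cv2.imwrite(f'pics/{n}7.png',f)
i=cv2.imread('pics/side7.png');j=cv2.imread('pics/top7.png')
crop(np.hstack([i[150:260,360:460],j[60:170,340:440]]),0,0,200,110,4,'pics/m7.png')
E
```

```text
clock: 9.45
tcp_pos: [0.7558, -0.1149, 0.0795]
tcp_rot: [3.14, 0.0, 1.64]
ft_force: [0.2, -0.2, 1.5]
finger_gap: 1.003
```

View pics/m7.png

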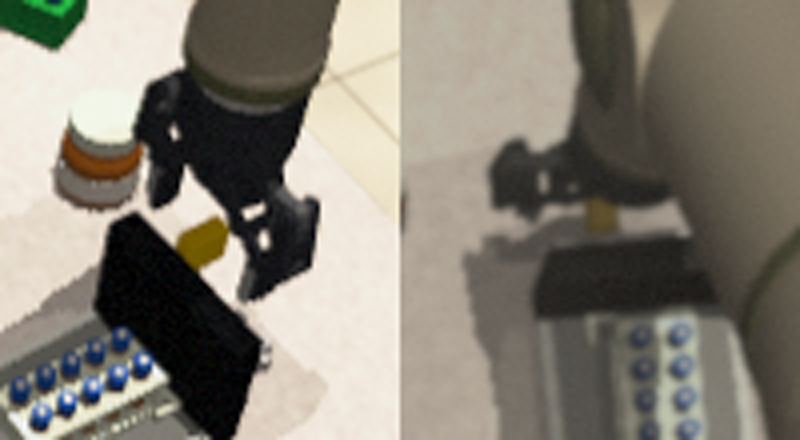

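```bash
python3 -m jog '[[1,0,0,0,0,0,0],[1,0,0,0,0,0,0],[1,0,0,0,0,0,0],[1,0,0,0,0,0,0],[1,0,0,0,0,0,0],[1,0,0,0,0,0,0],[1,0,0,0,0,0,0],[1,0,0,0,0,0,0]]'
```

```text
clock: 10.35
tcp_pos: [0.7554, -0.115, 0.0786]
tcp_rot: [3.141, -0.0, 1.64]
ft_force: [-1.0, 0.8, 4.9]
finger_gap: 0.176
```

```bash
python3 -m jog '[[1,0,2,0,0,0,0],[1,0,4,0,0,0,0],[1,0,6,0,0,0,0],[1,0,6,0,0,0,0]]'; python3 -m jog '[[1,0,2,0,0,0,0],[1,0,4,0,0,0,0],[1,0,6,0,0,0,0],[1,0,6,0,0,0,0]]'
```

```text
clock: 10.75
tcp_pos: [0.7551, -0.1098, 0.0786]
tcp_rot: [3.142, 0.001, 1.64]
ft_force: [-1.5, -0.9, 5.6]
finger_gap: 0.176
clock: 11.15
tcp_pos: [0.7551, -0.1079, 0.0786]
tcp_rot: [3.142, 0.005, 1.638]
ft_force: [-0.7, -9.0, 5.7]
finger_gap: 0.178
```

```bash
python3 -m jog '[[1,-5,-4,0,0,0,0],[1,-20,-5,0,0,0,0],[1,-40,-7,0,0,0,0],[1,-60,-8,0,0,0,0],[1,-80,-10,0,0,0,0],[1,-100,-11,0,0,0,0],[1,-115,-12,0,0,0,0],[1,-130,-13,0,0,0,0],[1,-130,-13,0,0,0,0],[1,-130,-13,0,0,0,0]]'
python3 - <<'E'
from h import *
for n in('side','top'):
    f=np.ascontiguousarray(viewer.grab_frame(n)[:,:,::-1]); cv2.imwrite(f'pics/{n}8.png',f)
i=cv2.imread('pics/side8.png');j=cv2.imread('pics/top8.png')
crop(np.hstack([i[120:280,300:440],j[80:240,340:480]]),0,0,280,160,2.8,'pics/m8.png')
E
```

```text
clock: 12.15
tcp_pos: [0.6242, -0.1187, 0.0785]
tcp_rot: [-3.141, 0.002, 1.639]
ft_force: [0.1, -7.0, 4.4]
finger_gap: 0.176
```

View pics/m8.png

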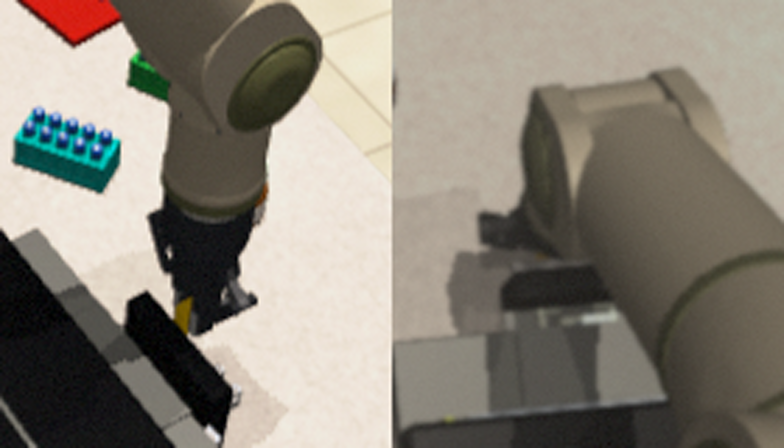

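```bash
python3 -m jog '[[1,-8,-3,0,0,0,0],[1,-16,-4,0,0,0,0],[1,-24,-5,0,0,0,0],[1,-32,-5,0,0,0,0],[1,-32,-5,0,0,0,0]]'
```

```text
clock: 12.75
tcp_pos: [0.5936, -0.1213, 0.0786]
tcp_rot: [3.139, 0.0, 1.64]
ft_force: [7.1, -0.8, -0.6]
finger_gap: 0.173
```

```bash
python3 -m jog '[[1,-4,0,0,0,0,0],[1,-8,-1,0,0,0,0],[1,-8,-1,0,0,0,0]]';python3 -m jog '[[1,-3,0,0,0,0,0],[1,-6,0,0,0,0,0],[1,-6,0,0,0,0,0]]'
```

```text
clock: 13.05
tcp_pos: [0.587, -0.1219, 0.0786]
tcp_rot: [3.137, -0.0, 1.641]
ft_force: [8.6, 0.0, -0.8]
finger_gap: 0.177
clock: 13.35
tcp_pos: [0.5817, -0.1223, 0.0787]
tcp_rot: [3.136, 0.0, 1.64]
ft_force: [10.5, -1.9, -3.1]
finger_gap: 0.177
```

```bash
python3 -m jog '[[1,-2,0,0,0,0,0],[1,-4,0,0,0,0,0],[1,-4,0,0,0,0,0]]';python3 -m jog '[[1,-2,0,0,0,0,0],[1,-4,0,0,0,0,0],[1,-4,0,0,0,0,0]]'
```

```text
clock: 13.65
tcp_pos: [0.5783, -0.1225, 0.0786]
tcp_rot: [3.135, 0.001, 1.64]
ft_force: [11.8, -2.8, -4.2]
finger_gap: 0.172
clock: 13.95
tcp_pos: [0.5748, -0.1228, 0.0787]
tcp_rot: [3.134, 0.001, 1.64]
ft_force: [13.3, -3.8, -6.1]
finger_gap: 0.175
```

```bash
python3 -m jog '[[1,-2,-1,0,0,0,0],[1,-4,-1,0,0,0,0],[1,-4,-1,0,0,0,0]]';python3 -m jog '[[1,-2,0,0,0,0,0],[1,-4,-1,0,0,0,0],[1,-4,-1,0,0,0,0]]'
```

```text
clock: 14.25
tcp_pos: [0.5747, -0.1228, 0.0789]
tcp_rot: [3.127, 0.0, 1.641]
ft_force: [23.6, -1.7, -15.5]
finger_gap: 0.174
clock: 14.55
tcp_pos: [0.5746, -0.1229, 0.0791]
tcp_rot: [3.12, -0.001, 1.642]
ft_force: [36.3, 0.7, -24.4]
finger_gap: 0.176
```

```bash
python3 -m jog '[[1,3,0,0,0,0,0],[1,3,0,0,0,0,0]]'
python3 - <<'E'
from h import *
for n in('side','top'):
    f=np.ascontiguousarray(viewer.grab_frame(n)[:,:,::-1]); cv2.imwrite(f'pics/{n}9.png',f)
i=cv2.imread('pics/side9.png');j=cv2.imread('pics/top9.png')
crop(np.hstack([i[180:290,310:410],j[130:240,340:440]]),0,0,200,110,4,'pics/m9.png')
E
```

```text
clock: 14.75
tcp_pos: [0.5747, -0.1228, 0.0789]
tcp_rot: [3.126, -0.001, 1.642]
ft_force: [26.9, 1.6, -15.2]
finger_gap: 0.171
```

View pics/m9.png

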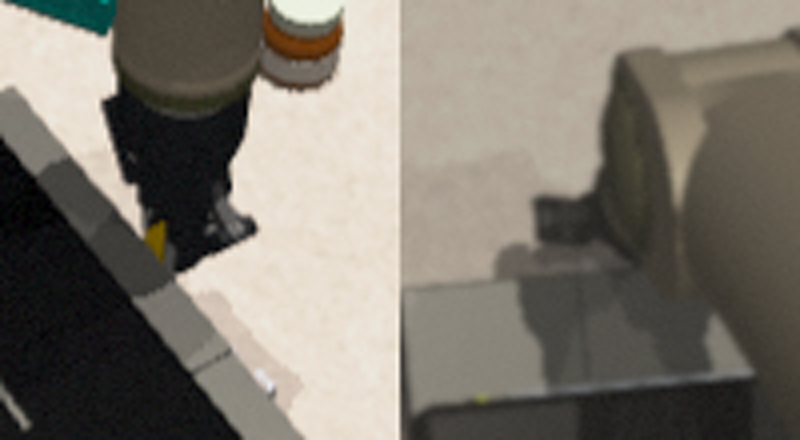

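The drawer front is flush with the plinth. I'll throw the bolt while still pressing in.

```bash
python3 -m jog '[[1,0,-4,0,0,0,0],[1,0,-8,0,0,0,0],[1,1,-12,0,0,0,0],[1,1,-16,0,0,0,0],[1,1,-16,0,0,0,0]]'; python3 -m jog '[[1,0,-3,0,0,0,0],[1,1,-6,0,0,0,0],[1,1,-10,0,0,0,0],[1,1,-10,0,0,0,0]]'
```

```text
clock: 15.35
tcp_pos: [0.5759, -0.1388, 0.0789]
tcp_rot: [3.125, -0.001, 1.642]
ft_force: [27.0, 0.9, -16.4]
finger_gap: 0.174
clock: 15.75
tcp_pos: [0.5768, -0.1486, 0.0789]
tcp_rot: [3.125, -0.001, 1.642]
ft_force: [26.4, 1.0, -15.7]
finger_gap: 0.173
```

Thrown about 26 mm so far. I'll continue to the stop.

```bash
python3 -m jog '[[1,0,-3,0,0,0,0],[1,0,-6,0,0,0,0],[1,0,-8,0,0,0,0],[1,0,-8,0,0,0,0]]'
```

```text
clock: 16.15
tcp_pos: [0.5771, -0.153, 0.0789]
tcp_rot: [3.125, -0.004, 1.645]
ft_force: [27.8, 11.4, -16.0]
finger_gap: 0.174
```

```bash
python3 -m jog '[[1,0,4,0,0,0,0],[1,4,4,0,0,0,0],[1,8,4,0,0,0,0],[1,8,4,0,0,0,0]]'; python3 -m jog '[[0.1,0,0,0,0,0,0],[0.1,0,0,0,0,0,0],[0.1,0,0,0,0,0,0],[0.1,0,0,0,0,0,0],[0.1,0,0,30,0,0,0],[0.1,0,0,75,0,0,0],[0.1,10,0,120,0,0,0],[0.1,30,20,150,0,0,0],[0.1,60,60,160,0,0,0],[0.1,90,100,160,0,0,0],[0.1,110,140,160,0,0,0],[0.1,110,180,160,0,0,0],[0.1,110,220,160,0,0,0],[0.1,110,260,160,0,0,0],[0.1,110,300,160,0,0,0],[0.1,110,300,160,0,0,0],[0.1,110,300,160,0,0,0]]'
python3 - <<'E'
from h import *
for n in('side','top'):
    f=np.ascontiguousarray(viewer.grab_frame(n)[:,:,::-1]); cv2.imwrite(f'pics/{n}A.png',f)
i=cv2.imread('pics/sideA.png');j=cv2.imread('pics/topA.png')
crop(np.hstack([i[180:290,310:410],j[130:240,360:460]]),0,0,200,110,4,'pics/mA.png')
E
```

```text
clock: 16.55
tcp_pos: [0.5801, -0.1525, 0.0787]
tcp_rot: [3.134, -0.001, 1.642]
ft_force: [12.7, 2.4, -4.5]
finger_gap: 0.173
clock: 18.25
tcp_pos: [0.6854, 0.1466, 0.2378]
tcp_rot: [-3.14, 0.0, 1.642]
ft_force: [0.2, -0.3, -0.1]
finger_gap: 0.451
```

View pics/mA.png

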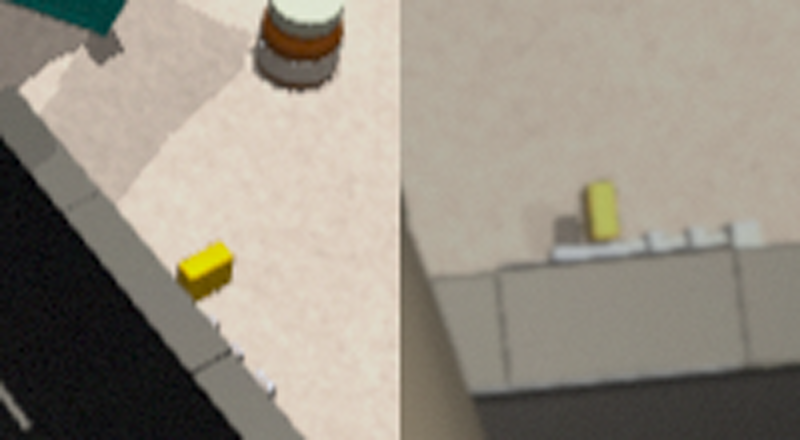

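View pics/topA.png

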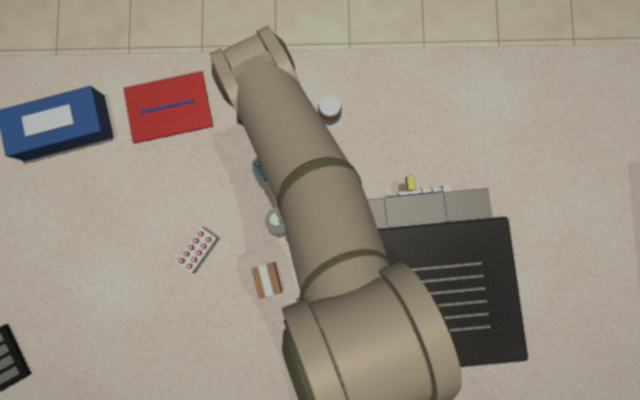

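```bash
python3 - <<'E'
from h import *
from plant import sign_off, readout
P=toz('top',[(410.2,182.5)],.108)[0];print(P, 'moved from start', P-[.7524,-.111,.108], readout.state()['ft_force'])
print(sign_off())
E
```

```text
[ 0.58129194 -0.15049795  0.108     ] moved from start [-1.71108057e-01 -3.94979450e-02  9.71445147e-17] [-0.38802354 -1.20455075  0.31304866]
the job is handed in; nothing more can be done
None
```

The blue-capped rack is in the nest, the drawer is shut and bolted, and I've handed the job in at about 18.3 s. I gripped the rack across its width and lowered it to the nest floor. I then drew the bolt back about 7 mm to its stop and pushed the drawer in by the yellow tab. While still pressing, I threw the bolt until it stopped.

**Last checks**
- **Rack:** the last views before closing showed it flat between the corner lips. While it was held just above the nest, its measured middle was about 1 mm from the nest's middle. I could not see it once the drawer was closed.
- **Drawer and bolt:** the drawer came to a hard stop about 181 mm in. The bolt travelled about 30 mm, and the drawer stayed shut after I let go, with the bolt visibly in the staple.
- **Other objects:** the red rack, jar and box looked unmoved in the final picture. The bottle was partly hidden behind the arm but standing in its place. The robot was clear of everything.

**Disagreements**
- **Camera calibration:** the two cameras differed by about 7 mm in y at the tab, so I used the middle value there.
- **Drawer position:** the last top-camera reading of the tab gives about 174 mm of drawer travel. The arm measured about 181 mm at the stop. The drawer settling back onto its bolt (up to 4 mm) plus camera error would explain this, but I did not measure the resting position more closely. The limit is 8 mm out.

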